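Roll a roller up into its bore gauge and check the bearing seat

ROBOT

A 6-joint arm with a two-finger parallel gripper is mounted at the origin on a cart in front of the work surface, level with it; the furniture and walls round the work are solid. World frame = base frame: x ahead of the robot, y to its left, z up, the work surface at z = 0. Lengths are in mm, angles in degrees, forces in N, time in s.
With the tool pointing down it reaches from about 300 to 950 mm from the base axis. Payload 3.1 kg.
Tool frame: the origin (TCP) lies at the very end of the fingers, on their centre line; the grasp point (between the pads) lies 19 mm behind it; z points along the fingers, y is the line along which they close (so a half turn about z gives the same grasp; the last joint's range is limited). The gripper opens to 85 mm and grips with 20 to 120 N. Pads are 22 mm wide; open, the fingers measure 114 mm over their backs; the gripper's body (76 mm by 85 mm) begins 54 mm behind the grasp point. The pads swing forward as they close: fully open they stand 13 mm farther back than shut.
Start: joints at [-71.717, 17.653, 93.61, -0, 68.738, -3.994], TCP at [236.898, -578.369, 231.272] pointing down, gripper open.
Joint ranges: [-175.34, 175.34], [-45.06, 112.39], [2.9, 150.54], [-68.45, 248.45], [3.09, 151.38], [-168.51, 168.51]. Speed limits (degrees/s): [159.86, 159.86, 180, 180, 180, 180].

INTERFACE

Orientations are given as a 3x3 rotation matrix whose columns are the frame's x, y, z axes.
In Python, from station import get_state, grab_frame, get_calibration, finish_job gives the robot as it stands.
- The arm moves only by the tool carry_out, never from a script. Its argument "plan" is a list of rows, each an object of numbers: "gripper": the opening, from 0 (shut) to 1 (fully open); "x", "y", "z": the shift along the tool's x, y, z in m; "ax", "ay", "az": the turn, a rotation vector about the tool's x, y, z in rad. In form: [{"gripper": .., "x": .., "y": .., "z": .., "ax": .., "ay": .., "az": ..}, ...]. A call has 1 to 20 rows; each row shifts and turns the commanded pose from where the row before left it, along the tool's axes as they then stand; what a row does not reach is not made up. A row lasts 1/8 s, in which the tool goes at most 62.5 mm and 10.7 degrees, less where a joint would pass 70% of its speed; a pose out of reach is approached as far as the arm can. A call with a gripper value outside its range is refused whole. The fingers move at their own pace and stop on an object; "grip_force" is the grip in N (left out, the last holds). Time passes only in rows, so rows that do not move let the fingers close. It gives the time, the measured TCP pose, the force, the opening and the grip force at its end, in the units of the state.
- get_state(): the state, without advancing time (a new reading comes with each control period).
- grab_frame(name): name is "side" or "top" or "wrist"; returns the picture (480x640x3 uint8, red, green, blue); there is no depth.
- get_calibration(name): a dict with "K" (3x3 intrinsics, pixels), "pose" (4x4, takes a point from camera to world coordinates); the wrist camera has in their place "mount" (4x4, takes a point from camera to tool coordinates, whose origin is the TCP and whose axes are the flange's). Camera axes: x right, y up, looking along -z (the intrinsics and any distortion apply to the point x, -y, -z); pixel columns grow to the right and rows downward; lengths in mm; the calibration is good to about 2 mm. The wrist camera is an equidistant fisheye: a pixel r from the principal point sees the ray r / f radians off the axis. A picture is of the moment at which its call begins: read the wrist's pose just before it. get_calibration takes no time and is no camera call.
- finish_job(): hands the job in; it is judged then, once.
The state is a dict: "time": time; "joint_positions": joint angles; "joint_vel": joint speeds; "effort": joint torques, N m; "position": TCP position; "tool_rot": TCP orientation; "contact_force": force on the tool from outside, world axes, zero at the start; "ft_torque": the same for the moment, N m; "gripper_width": opening from 0.0 (shut) to 1.0 (fully open); "gripper_force": force on a finger pad.
Only numpy, scipy, OpenCV 4.12 (cv2) and the standard library are available. Lean on these libraries where they do the work, as an engineer would, in place of code of your own. Each camera call takes 0.05 s, during which the arm holds its last target. There are 200 camera calls.

TASK

Gauge the idler roller that lies on its side in the tray of the roll-in bore gauge: with a fingertip push it slowly up the ramp, staying behind it so that it never runs back down, over the two spring dogs until it is at the stop and the dogs have come up behind it. Then push the slide with the upright black knob fully home, so that the gauge plug enters the bore in the roller's end. Do not grip or lift the roller, and leave the parts and tools standing around where they are.

Things in the scene. Friction and masses are not known exactly. Their poses are not given: they have to be found in the camera images.
- roller: the roller to gauge: plain steel-coloured smooth cylinder lying on its side, 50 mm diameter, 84 mm long, about 0.36 kg. Origin at its centre, own x axis along its axle. Each end has a round bore 30 mm in diameter, 12 mm deep. It starts free in the tray, across the lane, its centre 95 to 135 mm from the fixture's origin towards fixture -y; it rolls at a touch.
- fixture: the roll-in bore gauge, fixed to the table, base 118 x 352 mm, all of it below 120 mm. Origin at the table surface; +y up the lane, x along the lying roller's axle. Lane centred on x = 0, 89 mm wide, between 8 mm thick cheeks 8 mm above its surface. At the nest an end plate 90 mm high on the +x side (x 44 to 53 mm) and the plug's slide on the -x side (x -123 to -52, y 53 to 129 mm).
- ramp: the ramp plate. Origin on its surface where it begins (fixture x 0, y -70, z 18 mm); +y up the slope, +z off the surface. Slope 7 degrees (0.122 rad), rising to fixture +y. The stop, a 42 mm high block across the lane, has its face 190 mm up the slope. The two spring dogs are 8 mm wide, 21 to 30 mm to each side of the centre line; the middle 40 mm is plain plate.
- nest (a point): centre of the roller when it is against the stop: 165 mm up the slope, 25 mm off the ramp's surface; fixture x 0, y 90.7, z 62.9 mm. It lies on the gauge plug's axis.
- dogs (a joint): two spring-loaded fingers on one shaft under the ramp, rad: 0 = up (noses about 8 mm above the ramp, 146 mm up the slope), about 0.24 = pressed level with the ramp by the roller passing over. About 1 N at the noses. Once the roller is past they rise by themselves, and it then settles back no more than about 2 mm from the stop.
- plug (a joint): slide of the gauge plug, m: 0 = drawn back, 0.026 = home at its end stop; starts at 0 to 0.006, clear of the roller's path. Moves along fixture +x, towards the roller; about 1.5 N of friction, stays where it is left. The plug is 25 mm in diameter with a tapered nose and at home reaches 10 mm into the roller's bore.
- knob (a point): middle of the upright black knob on the slide: cylinder 20 mm in diameter, from 82 to 112 mm above the table, on a grey carriage 30 mm long (x) and 44 mm wide (y) centred under it, top 75 mm above the table. At joint value q the knob stands at fixture x = -97 mm + q, y = 91 mm.
- roller_b: bystander: a roller of the same kind standing on end, 84 mm high, beyond the stop end of the fixture; origin at its underside
- roller_c: bystander: another roller standing on end next to it; origin at its underside
- caliper: bystander: digital caliper lying in front of the fixture, 202 x 63 x 15 mm, origin at its underside
- hex_key: bystander: hex key lying to the left of the slide, 83 x 31 x 6 mm, origin at its underside
- carton: bystander: small white carton, 60 x 48 x 24 mm, left of the fixture, origin at its underside
- board: bystander: small green circuit board, 50 x 73 x 12 mm, left of the fixture, origin at its underside
- tray (a point): middle of the level tray's surface (fixture x 0, y -127, z 18 mm). The tray runs from y -184 to -70 mm, where the ramp begins; its low end is closed by an 8 mm thick lip with its top 26 mm above the table.

How it is judged:
By the outcome, as a careful person would: the job done as asked, in the order asked, and still so for the second after the job is handed in, with the robot touching nothing.
It also fails if it takes over 58 s, if anything falls off the work surface, if the arm or the gripper's body presses on something with over 40 N, if the wrist force passes 120 N, or if a joint passes its speed limit or range.

## Working session

There is one attempt and no reset: what is moved stays moved. The work goes in short steps, Python scripts to look and compute and a tool call to move; the robot and the scene stay as the last step left them, time stands still between calls to the robot, and variables do not carry over. Pictures are saved under pics/ and viewed, at most 10 in all, crops included, and the job is handed in when it is done.

Besides the shell and the picture viewer there is one more tool, called after "Request:" as a command line: name --argument value ..., lists and objects as JSON in quotes. carry_out: Moves the arm, as the interface text tells. Its arguments: {"type":"object","properties":{"plan":{"type":"array"},"grip_force":{"type":"number"}},"required":["plan"]}

```bash
mkdir -p pics; ls; python3 - <<'E'
from station import *
import cv2,numpy as np
np.set_printoptions(precision=4,suppress=True)
s=get_state();print(s)
for n in("side","top"):
    c=get_calibration(n);print(n,c)
    cv2.imwrite(f"pics/{n}0.png",grab_frame(n)[:,:,::-1])
print(get_calibration("wrist"))
E
```

```text
pics
{'time': 0.0, 'joint_positions': array([-71.7173,  17.7054,  93.69  ,  -0.0012,  68.738 ,  -3.9931]), 'joint_vel': array([ 0.0786, -0.0127, -0.0857,  0.059 , -0.0175, -0.005 ]), 'effort': array([  0.0001, -41.5255, -27.6664,  -0.0002,   0.0103,   0.    ]), 'position': array([ 236.6285, -577.577 ,  230.0343]), 'tool_rot': array([[ 0.9254,  0.3791, -0.0007],
       [ 0.3791, -0.9254,  0.0022],
       [ 0.0001, -0.0023, -1.    ]]), 'contact_force': array([-1.0643,  0.5903, -0.256 ]), 'ft_torque': array([-0.011 ,  0.0004, -0.0099]), 'gripper_force': 0.0, 'gripper_width': 0.9961838442325603}
side {'K': array([[503.5585,   0.    , 314.5381],
       [  0.    , 503.5585, 237.8966],
       [  0.    ,   0.    ,   1.    ]]), 'pose': array([[ -0.8524,   0.2726,  -0.4463, 117.8388],
       [ -0.5229,  -0.4552,   0.7206, 838.9868],
       [ -0.0068,   0.8476,   0.5306, 564.2895],
       [  0.    ,   0.    ,   0.    ,   1.    ]])}
top {'K': array([[451.3634,   0.    , 321.9147],
       [  0.    , 451.3634, 245.4423],
       [  0.    ,   0.    ,   1.    ]]), 'pose': array([[   0.024 ,    0.993 ,   -0.1154,  392.616 ],
       [  -0.9996,    0.0254,    0.0109,  169.0986],
       [   0.0137,    0.1151,    0.9933, 1063.4566],
       [   0.    ,    0.    ,    0.    ,    1.    ]])}
{'K': array([[371.6483,   0.    , 318.1155],
       [  0.    , 371.6483, 240.0923],
       [  0.    ,   0.    ,   1.    ]]), 'mount': array([[  -0.0011,    0.9586,    0.2847,   71.8238],
       [   1.    ,    0.0011,    0.0002,   -0.8167],
       [  -0.0001,    0.2847,   -0.9586, -141.0219],
       [   0.    ,    0.    ,    0.    ,    1.    ]])}
```

View pics/top0.png

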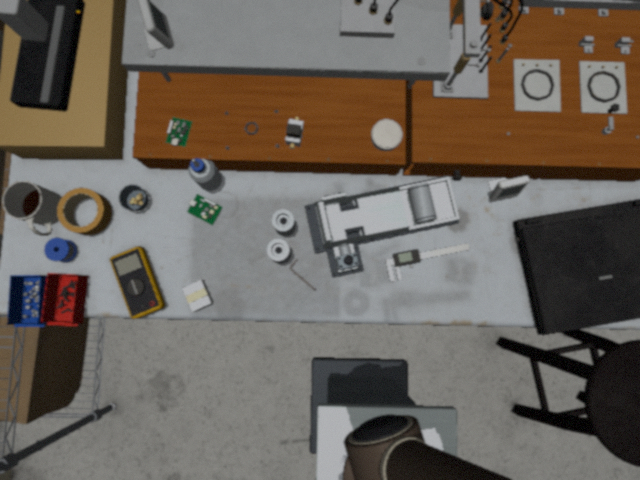

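View pics/side0.png

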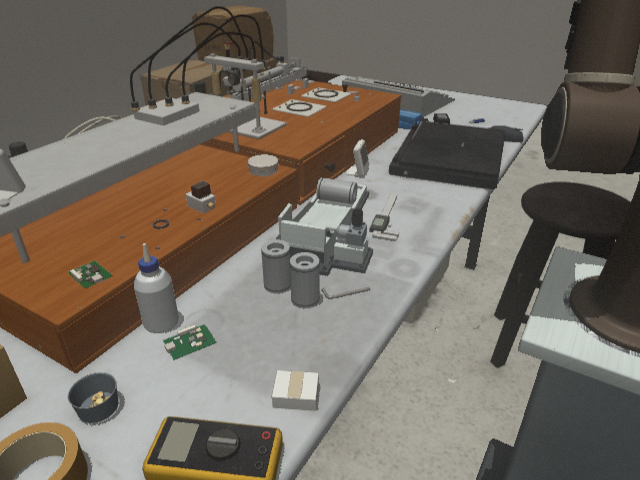

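The top view shows the fixture at (305–460, 180–275), with the roller at (423, 203) and the slide near (345, 258). The stop end points image-left (world +y). The side view shows the knob at (357, 215) and the roller at (337, 190). I'll enlarge both.

```bash
python3 - <<'E'
import cv2
a=cv2.imread("pics/top0.png")[165:285,295:475];cv2.imwrite("pics/topc.png",cv2.resize(a,None,fx=4.4,fy=4.4,interpolation=cv2.INTER_CUBIC))
a=cv2.imread("pics/side0.png")[165:280,255:410];cv2.imwrite("pics/sidec.png",cv2.resize(a,None,fx=5,fy=5,interpolation=cv2.INTER_CUBIC))
E
```

```text
(no output)
```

View pics/topc.png

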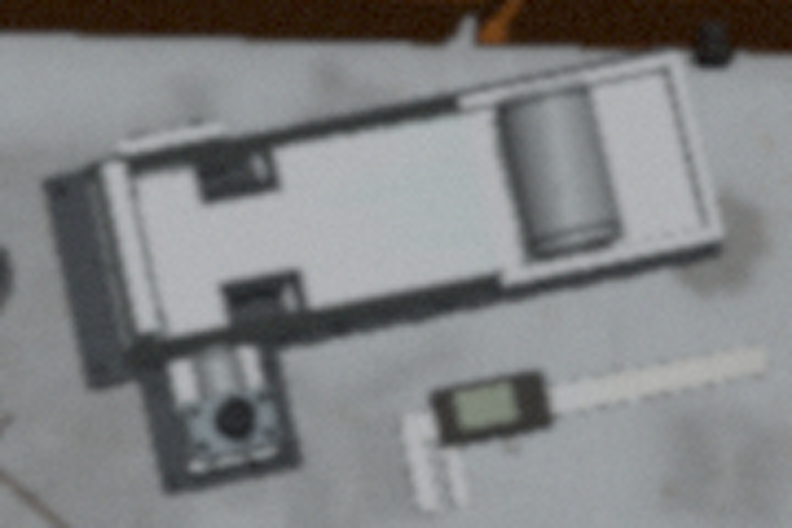

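View pics/sidec.png

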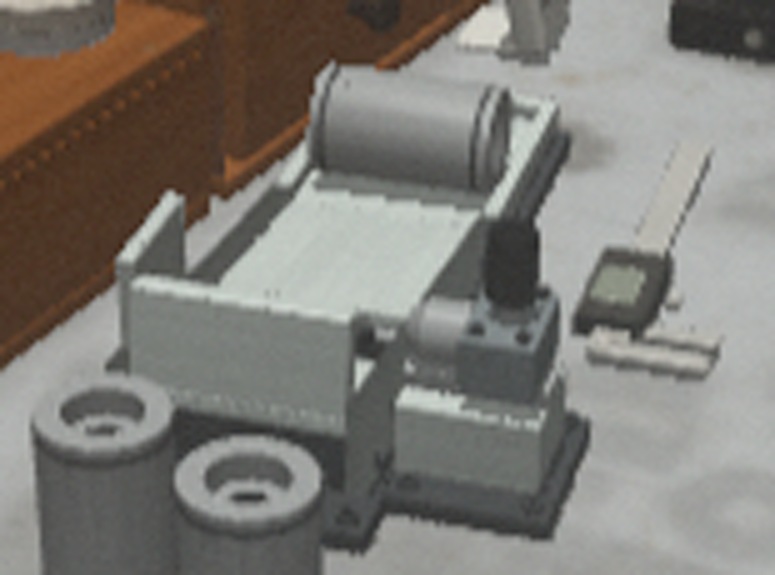

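The crops give these pixel positions. Top: knob (236, 418), lip outer corners (684, 52) and (722, 243), inner corners (666, 69) and (704, 232), roller centre about (560, 172). Side: knob top (512, 220). I'll fit the fixture pose from these.

```bash
cat > h.py <<'E'
import numpy as np, json
from station import *
from scipy.optimize import least_squares
np.set_printoptions(precision=3,suppress=True)
def proj(n,P):
    c=get_calibration(n);M=np.linalg.inv(c["pose"]);p=np.atleast_2d(P)@M[:3,:3].T+M[:3,3]
    q=np.c_[p[:,0],-p[:,1],-p[:,2]]@c["K"].T
    return q[:,:2]/q[:,2:]
def top(u,v): return [295+u/4.4,165+v/4.4]
def side(u,v): return [255+u/5,165+v/5]
def F(f,P):
    c,s=np.cos(f[2]),np.sin(f[2]);return np.atleast_2d(P)@np.array([[c,-s,0],[s,c,0],[0,0,1]]).T+[f[0],f[1],0]
E
python3 - <<'E'
from h import *
def res(p,full=False):
    f=p[:3];q=p[3];ry=p[4]
    T=[((52.5,-192,26),(684,52)),((-52.5,-192,26),(722,243)),((44.5,-184,26),(666,69)),((-44.5,-184,26),(704,232)),((-97+q,91,112),(236,418)),((0,ry,43),(560,172))]
    S=[((-97+q,91,112),(512,222)),((-52.5,-192,26),(555,100))]
    a=proj("top",F(f,[t[0] for t in T]))-[top(*t[1]) for t in T]
    b=proj("side",F(f,[t[0] for t in S]))-[side(*t[1]) for t in S]
    return np.r_[a,b].ravel()
r=least_squares(res,[450,30,.22,3,-115],loss="soft_l1")
print(r.x,np.degrees(r.x[2]));print(res(r.x).reshape(-1,2))
# knob triangulated
k=least_squares(lambda P:np.r_[proj("top",P)[0]-top(236,418),proj("side",P)[0]-side(512,222)],[350,100,100]);print(k.x,k.fun)
E
```

```text
[ 588.696   35.75     0.233    4.319 -109.847] 13.323087602958001
[[-1.381  0.06 ]
 [ 0.663 -0.464]
 [ 0.238  0.104]
 [ 0.627 -0.575]
 [-0.688 -1.872]
 [-0.072 -0.373]
 [ 1.145  1.587]
 [ 3.327  0.491]]
[476.745 103.176 115.335] [-0.693 -1.638  1.543  0.163]
```

```bash
cat >> h.py <<'E'
def go(f,P):  # shift in tool axes (mm) to fixture point P, and turn (deg about tool z) to bring tool y onto fixture x
    s=get_state();R=s["tool_rot"];d=R.T@(F(f,P)[0]-s["position"])
    a=np.arctan2(R[1,1],R[0,1]);t=np.degrees((f[2]-a+np.pi)%(2*np.pi)-np.pi)
    print("t",s["time"],"shift",d,"turn tool z",-t,"F",s["contact_force"],"fix pos",(s["position"]-[f[0],f[1],0])@F([0,0,f[2]],np.eye(3)).T)
E
python3 -c "
from h import *
go([588.7,35.75,.233],[0,-165,215])"
```

```text
t 0.1 shift [ 532.672 -271.119   15.796] turn tool z -81.07163520241892 F [-0.938  0.108 -0.026] fix pos [-484.138 -515.537  230.134]
```

Request:
carry_out --plan '[{"gripper": 0,"x": 0.022,"y": -0.0115},{"gripper": 0,"x": 0.0445,"y": -0.0225},{"gripper": 0,"x": 0.0445,"y": -0.0225},{"gripper": 0,"x": 0.0445,"y": -0.0225},{"gripper": 0,"x": 0.0445,"y": -0.0225},{"gripper": 0,"x": 0.0445,"y": -0.0225},{"gripper": 0,"x": 0.0445,"y": -0.0225},{"gripper": 0,"x": 0.0445,"y": -0.0225},{"gripper": 0,"x": 0.0445,"y": -0.0225},{"gripper": 0,"x": 0.0445,"y": -0.0225},{"gripper": 0,"x": 0.0445,"y": -0.0225},{"gripper": 0,"x": 0.0445,"y": -0.0225},{"gripper": 0,"x": 0.0215,"y": -0.0115}]'

```text
invalid input at $.plan[0]: expected keys gripper, x, y, z, ax, ay, az
```

Request:
carry_out --plan '[{"gripper": 0,"az": -0.157},{"gripper": 0,"az": -0.157},{"gripper": 0,"az": -0.157},{"gripper": 0,"az": -0.157},{"gripper": 0,"az": -0.157},{"gripper": 0,"az": -0.157},{"gripper": 0,"az": -0.157},{"gripper": 0,"az": -0.157},{"gripper": 0,"az": -0.157},{"gripper": 0,"az": 0}]'

```text
invalid input at $.plan[0]: expected keys gripper, x, y, z, ax, ay, az
```

```bash
python3 - <<'E'
from h import *
import cv2
go([588.7,35.75,.233],[0,-165,215])
s=get_state();print(s["position"],s["tool_rot"],s["gripper_width"])
np.savez("w1.npz",p=s["position"],R=s["tool_rot"])
cv2.imwrite("pics/w1.png",cv2.resize(grab_frame("wrist"),(800,600),interpolation=cv2.INTER_CUBIC)[:,:,::-1])
E
```

```text
t 0.1 shift [ 532.672 -271.119   15.796] turn tool z -81.07163520241892 F [-0.938  0.108 -0.026] fix pos [-484.138 -515.537  230.134]
[ 236.681 -577.643  230.134] [[ 0.925  0.379 -0.001]
 [ 0.379 -0.925  0.002]
 [ 0.    -0.002 -1.   ]] 0.9975195621394887
```

View pics/w1.png

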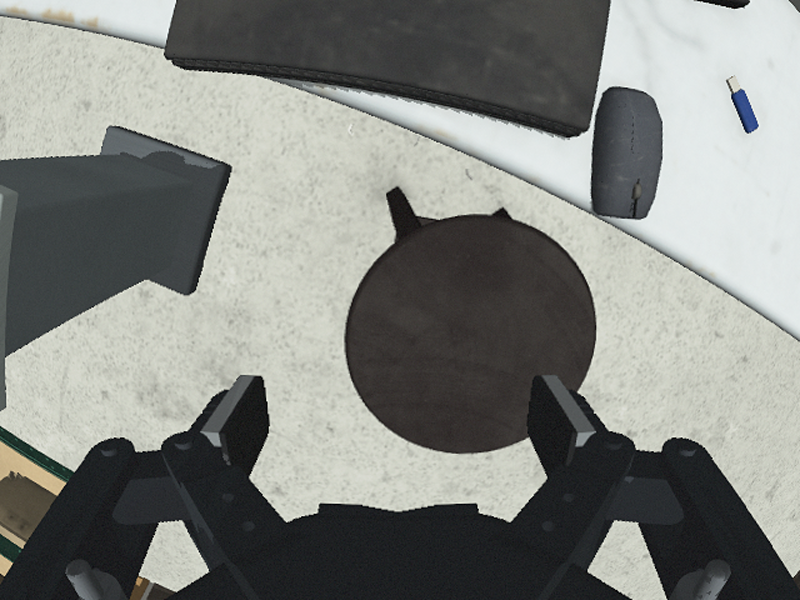

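The move calls were refused because every key is required, so this picture shows only the start spot with the laptop, the stool and the open fingers. I'll resend with full rows.

Request:
carry_out --plan '[{"gripper": 0,"x": 0.022,"y": -0.0115,"z": 0,"ax": 0,"ay": 0,"az": 0},{"gripper": 0,"x": 0.0445,"y": -0.0225,"z": 0,"ax": 0,"ay": 0,"az": 0},{"gripper": 0,"x": 0.0445,"y": -0.0225,"z": 0,"ax": 0,"ay": 0,"az": 0},{"gripper": 0,"x": 0.0445,"y": -0.0225,"z": 0,"ax": 0,"ay": 0,"az": 0},{"gripper": 0,"x": 0.0445,"y": -0.0225,"z": 0,"ax": 0,"ay": 0,"az": 0},{"gripper": 0,"x": 0.0445,"y": -0.0225,"z": 0,"ax": 0,"ay": 0,"az": 0},{"gripper": 0,"x": 0.0445,"y": -0.0225,"z": 0,"ax": 0,"ay": 0,"az": 0},{"gripper": 0,"x": 0.0445,"y": -0.0225,"z": 0,"ax": 0,"ay": 0,"az": 0},{"gripper": 0,"x": 0.0445,"y": -0.0225,"z": 0,"ax": 0,"ay": 0,"az": 0},{"gripper": 0,"x": 0.0445,"y": -0.0225,"z": 0,"ax": 0,"ay": 0,"az": 0},{"gripper": 0,"x": 0.0445,"y": -0.0225,"z": 0,"ax": 0,"ay": 0,"az": 0},{"gripper": 0,"x": 0.0445,"y": -0.0225,"z": 0,"ax": 0,"ay": 0,"az": 0},{"gripper": 0,"x": 0.0215,"y": -0.0115,"z": 0,"ax": 0,"ay": 0,"az": 0}]'

```text
time: 1.78
position: [628.4, -122.4, 231.1]
tool_rot: [[0.924, 0.382, -0.0], [0.382, -0.924, 0.001], [-0.0, -0.001, -1.0]]
contact_force: [-0.2, -0.2, 0.5]
gripper_width: -0.003
gripper_force: 0.0
```

Request:
carry_out --plan '[{"gripper": 0,"x": 0,"y": 0,"z": 0,"ax": 0,"ay": 0,"az": -0.157},{"gripper": 0,"x": 0,"y": 0,"z": 0,"ax": 0,"ay": 0,"az": -0.157},{"gripper": 0,"x": 0,"y": 0,"z": 0,"ax": 0,"ay": 0,"az": -0.157},{"gripper": 0,"x": 0,"y": 0,"z": 0,"ax": 0,"ay": 0,"az": -0.157},{"gripper": 0,"x": 0,"y": 0,"z": 0,"ax": 0,"ay": 0,"az": -0.157},{"gripper": 0,"x": 0,"y": 0,"z": 0,"ax": 0,"ay": 0,"az": -0.157},{"gripper": 0,"x": 0,"y": 0,"z": 0,"ax": 0,"ay": 0,"az": -0.157},{"gripper": 0,"x": 0,"y": 0,"z": 0,"ax": 0,"ay": 0,"az": -0.157},{"gripper": 0,"x": 0,"y": 0,"z": 0,"ax": 0,"ay": 0,"az": -0.157},{"gripper": 0,"x": 0,"y": 0,"z": 0,"ax": 0,"ay": 0,"az": 0}]'

```text
time: 3.02
position: [626.9, -125.8, 231.1]
tool_rot: [[-0.227, 0.974, -0.001], [0.974, 0.227, 0.0], [0.0, -0.001, -1.0]]
contact_force: [0.5, 0.0, -0.3]
gripper_width: 0.002
gripper_force: 0.0
```

```bash
python3 - <<'E'
from h import *
import cv2
go([588.7,35.75,.233],[0,-165,215])
s=get_state();print(s["position"],s["tool_rot"],s["gripper_width"])
np.savez("w2.npz",p=s["position"],R=s["tool_rot"])
cv2.imwrite("pics/w2.png",cv2.resize(grab_frame("wrist"),(800,600),interpolation=cv2.INTER_CUBIC)[:,:,::-1])
E
```

```text
t 3.025 shift [ 1.031  0.169 16.075] turn tool z -0.22944969269096377 F [ 0.478  0.026 -0.276] fix pos [  -0.157 -166.035  231.075]
[ 626.884 -125.835  231.075] [[-0.227  0.974 -0.001]
 [ 0.974  0.227  0.   ]
 [ 0.    -0.001 -1.   ]] 0.0017732937316087328
```

View pics/w2.png

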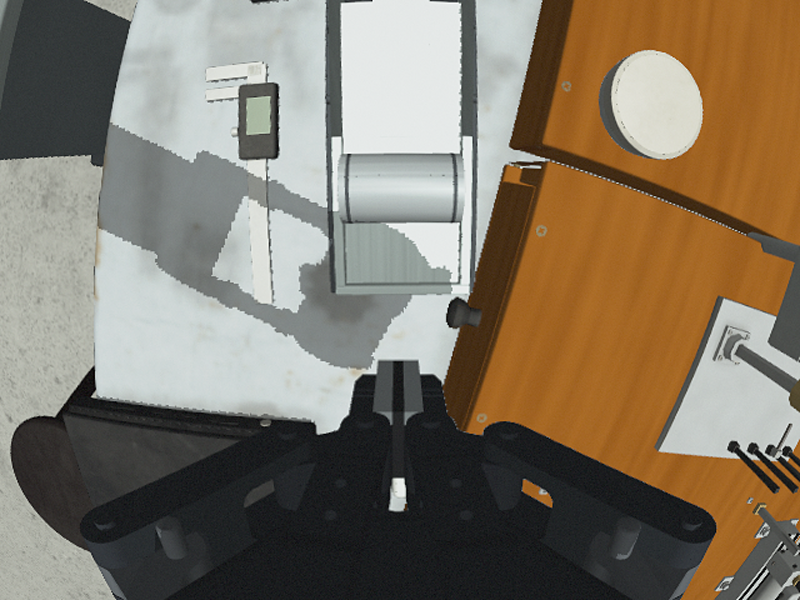

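The wrist view shows the lip's inner corners at (344, 284) and (461, 284), outer corners at (331, 293) and (474, 293), the roller spanning columns 340–464 and rows 153–221, and the shut fingertip at (398, 361). I'll refit.

```bash
cat >> h.py <<'E'
def wproj(w,P):
    c=get_calibration("wrist");M=c["mount"];K=c["K"]
    p=((np.atleast_2d(P)-w["p"])@w["R"]-M[:3,3])@M[:3,:3]
    x,y,z=p[:,0],-p[:,1],-p[:,2];r=np.hypot(x,y);k=np.arctan2(r,z)/r*K[0,0]
    return np.c_[K[0,2]+x*k,K[1,2]+y*k]
E
python3 - <<'E'
from h import *
w=np.load("w2.npz")
print("tip px800",wproj(w,w["p"])*1.25)
def res(p):
    f=p[:3];q=p[3];ry=p[4]
    W=[((52.5,-192,26),(474,293)),((-52.5,-192,26),(331,293)),((44.5,-184,26),(461,284)),((-44.5,-184,26),(344,284))]
    T=[((52.5,-192,26),(684,52)),((-52.5,-192,26),(722,243)),((44.5,-184,26),(666,69)),((-44.5,-184,26),(704,232)),((-97+q,91,112),(236,418)),((0,ry,43),(560,172))]
    S=[((-97+q,91,112),(512,222)),((-52.5,-192,26),(555,100))]
    d=wproj(w,F(f,[t[0] for t in W]))-np.array([t[1] for t in W])/1.25
    # roller silhouette rows: extreme over the circle at x=0
    a=np.linspace(0,2*np.pi,181);v=wproj(w,F(f,np.c_[0*a,ry+25*np.cos(a),43+25*np.sin(a)]))[:,1]
    e=[v.min()-153/1.25,v.max()-221/1.25]
    a=proj("top",F(f,[t[0] for t in T]))-[top(*t[1]) for t in T]
    b=proj("side",F(f,[t[0] for t in S]))-[side(*t[1]) for t in S]
    return np.r_[d.ravel()*1.5,e,a.ravel(),b.ravel()*.6]
r=least_squares(res,[588,36,.233,3,-110],loss="soft_l1")
print(r.x,np.degrees(r.x[2]));print(res(r.x).reshape(-1,2))
E
```

```text
tip px800 [[399.799 388.112]]
[ 590.304   37.828    0.231   -0.369 -109.654] 13.262978819690892
[[-6.057  0.552]
 [ 3.877  1.032]
 [-2.229 -0.574]
 [ 0.054 -0.173]
 [-0.714  1.339]
 [-2.22  -0.55 ]
 [-0.232 -1.077]
 [-0.605 -0.51 ]
 [-0.264 -1.191]
 [-1.24  -0.527]
 [-1.041 -1.016]
 [ 1.356  1.337]
 [ 1.452  0.413]]
```

```bash
python3 -c "
from h import *
go([590,37.5,.2315],[0,-162,33])"
```

```text
t 3.075 shift [  5.467   1.563 198.162] turn tool z -0.19164693591656792 F [ 0.436  0.196 -0.285] fix pos [  -1.442 -167.504  231.162]
```

Request:
carry_out --plan '[{"gripper": 0,"x": 0.0055,"y": 0.0015,"z": 0.02,"ax": 0,"ay": 0,"az": -0.003},{"gripper": 0,"x": 0,"y": 0,"z": 0.035,"ax": 0,"ay": 0,"az": 0},{"gripper": 0,"x": 0,"y": 0,"z": 0.035,"ax": 0,"ay": 0,"az": 0},{"gripper": 0,"x": 0,"y": 0,"z": 0.035,"ax": 0,"ay": 0,"az": 0},{"gripper": 0,"x": 0,"y": 0,"z": 0.025,"ax": 0,"ay": 0,"az": 0},{"gripper": 0,"x": 0,"y": 0,"z": 0.02,"ax": 0,"ay": 0,"az": 0},{"gripper": 0,"x": 0,"y": 0,"z": 0.015,"ax": 0,"ay": 0,"az": 0},{"gripper": 0,"x": 0,"y": 0,"z": 0.013,"ax": 0,"ay": 0,"az": 0},{"gripper": 0,"x": 0,"y": 0,"z": 0,"ax": 0,"ay": 0,"az": 0}]'

```text
time: 4.2
position: [627.1, -120.1, 32.3]
tool_rot: [[-0.232, 0.973, -0.002], [0.973, 0.232, 0.0], [0.001, -0.002, -1.0]]
contact_force: [0.3, -0.1, -0.9]
gripper_width: -0.002
gripper_force: 0.0
```

```bash
python3 - <<'E'
from h import *
import cv2
go([590,37.5,.2315],[0,-162,33])
s=get_state();np.savez("w3.npz",p=s["position"],R=s["tool_rot"])
cv2.imwrite("pics/w3.png",cv2.resize(grab_frame("wrist"),(800,600),interpolation=cv2.INTER_CUBIC)[:,:,::-1])
E
```

```text
t 4.2 shift [-0.088  0.08  -0.729] turn tool z 0.1322290049338816 F [ 0.266 -0.062 -0.864] fix pos [  -0.081 -161.911   32.271]
```

View pics/w3.png

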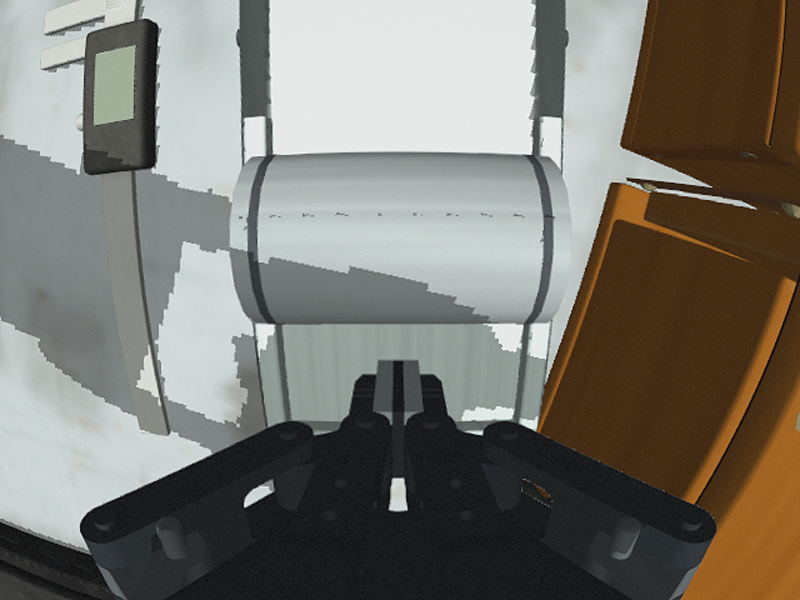

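The roller (rows 153–322, centred on column 400) lies square ahead of the tip at (398, 361), with a gap between them. Now the slow push.

Request:
carry_out --plan '[{"gripper": 0,"x": 0.0025,"y": 0,"z": 0,"ax": 0,"ay": 0,"az": 0},{"gripper": 0,"x": 0.0025,"y": 0,"z": 0,"ax": 0,"ay": 0,"az": 0},{"gripper": 0,"x": 0.0025,"y": 0,"z": 0,"ax": 0,"ay": 0,"az": 0},{"gripper": 0,"x": 0.0025,"y": 0,"z": 0,"ax": 0,"ay": 0,"az": 0},{"gripper": 0,"x": 0.0025,"y": 0,"z": 0,"ax": 0,"ay": 0,"az": 0},{"gripper": 0,"x": 0.002,"y": 0,"z": 0,"ax": 0,"ay": 0,"az": 0},{"gripper": 0,"x": 0.002,"y": 0,"z": 0,"ax": 0,"ay": 0,"az": 0},{"gripper": 0,"x": 0.002,"y": 0,"z": 0,"ax": 0,"ay": 0,"az": 0},{"gripper": 0,"x": 0.002,"y": 0,"z": 0,"ax": 0,"ay": 0,"az": 0},{"gripper": 0,"x": 0.002,"y": 0,"z": 0,"ax": 0,"ay": 0,"az": 0},{"gripper": 0,"x": 0.0025,"y": 0,"z": 0,"ax": 0,"ay": 0,"az": 0},{"gripper": 0,"x": 0.0025,"y": 0,"z": 0,"ax": 0,"ay": 0,"az": 0},{"gripper": 0,"x": 0.0025,"y": 0,"z": 0,"ax": 0,"ay": 0,"az": 0},{"gripper": 0,"x": 0.0025,"y": 0,"z": 0,"ax": 0,"ay": 0,"az": 0},{"gripper": 0,"x": 0.0025,"y": 0,"z": 0,"ax": 0,"ay": 0,"az": 0},{"gripper": 0,"x": 0.003,"y": 0,"z": 0,"ax": 0,"ay": 0,"az": 0},{"gripper": 0,"x": 0.003,"y": 0,"z": 0,"ax": 0,"ay": 0,"az": 0},{"gripper": 0,"x": 0.003,"y": 0,"z": 0,"ax": 0,"ay": 0,"az": 0},{"gripper": 0,"x": 0.003,"y": 0,"z": 0,"ax": 0,"ay": 0,"az": 0},{"gripper": 0,"x": 0.003,"y": 0,"z": 0,"ax": 0,"ay": 0,"az": 0}]'

```text
time: 6.75
position: [616.1, -71.5, 33.3]
tool_rot: [[-0.232, 0.973, -0.0], [0.973, 0.232, 0.0], [0.0, -0.0, -1.0]]
contact_force: [0.3, 0.6, 0.6]
gripper_width: -0.001
gripper_force: 0.1
```

```bash
python3 -c "
from h import *
go([590,37.5,.2315],[0,54.7,48])"
```

```text
t 6.75 shift [166.739  -0.003 -14.734] turn tool z 0.1458158735227101 F [0.291 0.594 0.603] fix pos [   0.427 -112.038   33.259]
```

Request:
carry_out --plan '[{"gripper": 0,"x": 0.003,"y": 0,"z": 0,"ax": 0,"ay": 0,"az": 0},{"gripper": 0,"x": 0.003,"y": 0,"z": 0,"ax": 0,"ay": 0,"az": 0},{"gripper": 0,"x": 0.003,"y": 0,"z": 0,"ax": 0,"ay": 0,"az": 0},{"gripper": 0,"x": 0.003,"y": 0,"z": 0,"ax": 0,"ay": 0,"az": 0},{"gripper": 0,"x": 0.003,"y": 0,"z": 0,"ax": 0,"ay": 0,"az": 0},{"gripper": 0,"x": 0.003,"y": 0,"z": 0,"ax": 0,"ay": 0,"az": 0},{"gripper": 0,"x": 0.003,"y": 0,"z": -0.0004,"ax": 0,"ay": 0,"az": 0},{"gripper": 0,"x": 0.003,"y": 0,"z": -0.0004,"ax": 0,"ay": 0,"az": 0},{"gripper": 0,"x": 0.003,"y": 0,"z": -0.0004,"ax": 0,"ay": 0,"az": 0},{"gripper": 0,"x": 0.003,"y": 0,"z": -0.0004,"ax": 0,"ay": 0,"az": 0},{"gripper": 0,"x": 0.003,"y": 0,"z": -0.0004,"ax": 0,"ay": 0,"az": 0},{"gripper": 0,"x": 0.003,"y": 0,"z": -0.0004,"ax": 0,"ay": 0,"az": 0},{"gripper": 0,"x": 0.003,"y": 0,"z": -0.0004,"ax": 0,"ay": 0,"az": 0},{"gripper": 0,"x": 0.003,"y": 0,"z": -0.0004,"ax": 0,"ay": 0,"az": 0},{"gripper": 0,"x": 0.003,"y": 0,"z": -0.0004,"ax": 0,"ay": 0,"az": 0},{"gripper": 0,"x": 0.003,"y": 0,"z": -0.0004,"ax": 0,"ay": 0,"az": 0},{"gripper": 0,"x": 0.003,"y": 0,"z": -0.0004,"ax": 0,"ay": 0,"az": 0},{"gripper": 0,"x": 0.003,"y": 0,"z": -0.0004,"ax": 0,"ay": 0,"az": 0},{"gripper": 0,"x": 0.003,"y": 0,"z": -0.0004,"ax": 0,"ay": 0,"az": 0},{"gripper": 0,"x": 0.003,"y": 0,"z": -0.0004,"ax": 0,"ay": 0,"az": 0}]'

```text
time: 9.25
position: [602.3, -13.1, 38.9]
tool_rot: [[-0.232, 0.973, 0.0], [0.973, 0.232, -0.0], [-0.0, 0.0, -1.0]]
contact_force: [1.0, -0.4, 0.2]
gripper_width: 0.001
gripper_force: 0.6
```

```bash
python3 - <<'E'
from h import *
import cv2
go([590,37.5,.2315],[0,54.7,48])
cv2.imwrite("pics/w4.png",cv2.resize(grab_frame("wrist"),(640,480))[:,:,::-1])
E
```

```text
t 9.25 shift [106.786  -0.045  -9.077] turn tool z 0.14360357273155383 F [ 1.046 -0.419  0.181] fix pos [  0.314 -52.086  38.925]
```

View pics/w4.png

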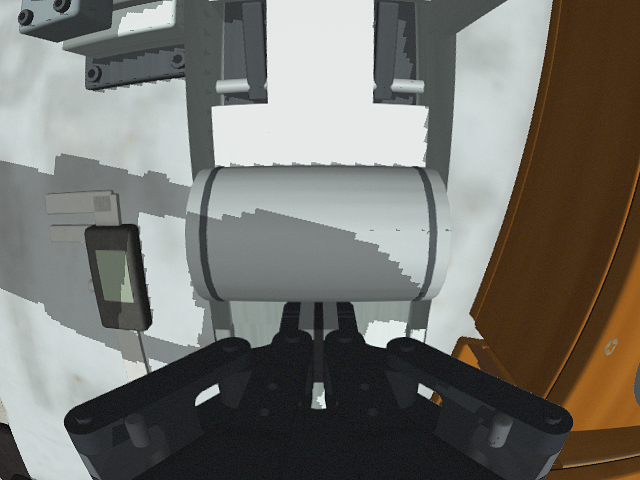

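The roller (rows 167–300) sits square in the lane against the fingers, and the dog slots are ahead at (235, 50) and (400, 50). Continuing.

Request:
carry_out --plan '[{"gripper": 0,"x": 0.003,"y": 0,"z": -0.00035,"ax": 0,"ay": 0,"az": 0},{"gripper": 0,"x": 0.003,"y": 0,"z": -0.00035,"ax": 0,"ay": 0,"az": 0},{"gripper": 0,"x": 0.003,"y": 0,"z": -0.00035,"ax": 0,"ay": 0,"az": 0},{"gripper": 0,"x": 0.003,"y": 0,"z": -0.00035,"ax": 0,"ay": 0,"az": 0},{"gripper": 0,"x": 0.003,"y": 0,"z": -0.00035,"ax": 0,"ay": 0,"az": 0},{"gripper": 0,"x": 0.003,"y": 0,"z": -0.00035,"ax": 0,"ay": 0,"az": 0},{"gripper": 0,"x": 0.003,"y": 0,"z": -0.00035,"ax": 0,"ay": 0,"az": 0},{"gripper": 0,"x": 0.003,"y": 0,"z": -0.00035,"ax": 0,"ay": 0,"az": 0},{"gripper": 0,"x": 0.003,"y": 0,"z": -0.00035,"ax": 0,"ay": 0,"az": 0},{"gripper": 0,"x": 0.003,"y": 0,"z": -0.00035,"ax": 0,"ay": 0,"az": 0},{"gripper": 0,"x": 0.003,"y": 0,"z": -0.00035,"ax": 0,"ay": 0,"az": 0},{"gripper": 0,"x": 0.003,"y": 0,"z": -0.00035,"ax": 0,"ay": 0,"az": 0},{"gripper": 0,"x": 0.003,"y": 0,"z": -0.00035,"ax": 0,"ay": 0,"az": 0},{"gripper": 0,"x": 0.003,"y": 0,"z": -0.00035,"ax": 0,"ay": 0,"az": 0},{"gripper": 0,"x": 0.003,"y": 0,"z": -0.00035,"ax": 0,"ay": 0,"az": 0},{"gripper": 0,"x": 0.003,"y": 0,"z": -0.00035,"ax": 0,"ay": 0,"az": 0},{"gripper": 0,"x": 0.003,"y": 0,"z": -0.00035,"ax": 0,"ay": 0,"az": 0},{"gripper": 0,"x": 0.003,"y": 0,"z": -0.00035,"ax": 0,"ay": 0,"az": 0},{"gripper": 0,"x": 0.003,"y": 0,"z": -0.00035,"ax": 0,"ay": 0,"az": 0},{"gripper": 0,"x": 0.003,"y": 0,"z": -0.00035,"ax": 0,"ay": 0,"az": 0}]'

```text
time: 11.8
position: [588.5, 45.0, 46.0]
tool_rot: [[-0.232, 0.973, 0.0], [0.973, 0.232, -0.0], [-0.001, 0.0, -1.0]]
contact_force: [0.2, -2.0, 1.8]
gripper_width: 0.002
gripper_force: 1.2
```

Request:
carry_out --plan '[{"gripper": 0,"x": 0.003,"y": 0,"z": -0.00035,"ax": 0,"ay": 0,"az": 0},{"gripper": 0,"x": 0.003,"y": 0,"z": -0.00035,"ax": 0,"ay": 0,"az": 0},{"gripper": 0,"x": 0.003,"y": 0,"z": -0.00035,"ax": 0,"ay": 0,"az": 0},{"gripper": 0,"x": 0.003,"y": 0,"z": -0.00035,"ax": 0,"ay": 0,"az": 0},{"gripper": 0,"x": 0.003,"y": 0,"z": -0.00035,"ax": 0,"ay": 0,"az": 0},{"gripper": 0,"x": 0.003,"y": 0,"z": -0.00035,"ax": 0,"ay": 0,"az": 0},{"gripper": 0,"x": 0.003,"y": 0,"z": -0.00035,"ax": 0,"ay": 0,"az": 0},{"gripper": 0,"x": 0.003,"y": 0,"z": -0.00035,"ax": 0,"ay": 0,"az": 0},{"gripper": 0,"x": 0.003,"y": 0,"z": -0.00035,"ax": 0,"ay": 0,"az": 0},{"gripper": 0,"x": 0.003,"y": 0,"z": -0.00035,"ax": 0,"ay": 0,"az": 0},{"gripper": 0,"x": 0.003,"y": 0,"z": -0.00035,"ax": 0,"ay": 0,"az": 0},{"gripper": 0,"x": 0.003,"y": 0,"z": -0.00035,"ax": 0,"ay": 0,"az": 0}]'

```text
time: 13.3
position: [579.8, 80.4, 50.0]
tool_rot: [[-0.232, 0.973, -0.0], [0.973, 0.232, 0.0], [0.0, -0.0, -1.0]]
contact_force: [0.8, -1.2, -0.4]
gripper_width: 0.002
gripper_force: 0.2
```

```bash
python3 -c "
from h import *
go([590,37.5,.2315],[0,54.7,52])"
```

```text
t 13.3 shift [10.581  0.151 -2.032] turn tool z 0.13519584688430966 F [ 0.782 -1.191 -0.35 ] fix pos [-0.126 44.119 49.964]
```

Request:
carry_out --plan '[{"gripper": 0,"x": 0.002,"y": 0,"z": -0.0003,"ax": 0,"ay": 0,"az": 0},{"gripper": 0,"x": 0.002,"y": 0,"z": -0.0003,"ax": 0,"ay": 0,"az": 0},{"gripper": 0,"x": 0.0015,"y": 0,"z": -0.0002,"ax": 0,"ay": 0,"az": 0},{"gripper": 0,"x": 0.001,"y": 0,"z": 0,"ax": 0,"ay": 0,"az": 0},{"gripper": 0,"x": 0.001,"y": 0,"z": 0,"ax": 0,"ay": 0,"az": 0}]'

```text
time: 13.92
position: [578.3, 87.4, 50.9]
tool_rot: [[-0.232, 0.973, 0.0], [0.973, 0.232, 0.0], [0.0, 0.0, -1.0]]
contact_force: [0.9, -0.4, -0.7]
gripper_width: 0.003
gripper_force: 0.0
```

Request:
carry_out --plan '[{"gripper": 0,"x": 0.001,"y": 0,"z": 0,"ax": 0,"ay": 0,"az": 0},{"gripper": 0,"x": 0.001,"y": 0,"z": 0,"ax": 0,"ay": 0,"az": 0}]'

```text
time: 14.18
position: [578.0, 89.1, 51.0]
tool_rot: [[-0.232, 0.973, 0.0], [0.973, 0.232, -0.0], [-0.001, 0.0, -1.0]]
contact_force: [-1.4, -0.4, 0.8]
gripper_width: 0.002
gripper_force: 0.6
```

```bash
python3 - <<'E'
from h import *
import cv2
go([590,37.5,.2315],[0,54.7,52])
cv2.imwrite("pics/w5.png",cv2.resize(grab_frame("wrist"),(640,480))[:,:,::-1])
E
```

```text
t 14.175 shift [ 1.778 -0.18  -0.996] turn tool z 0.15102627735055305 F [-1.364 -0.419  0.777] fix pos [ 0.185 52.922 51.005]
```

View pics/w5.png

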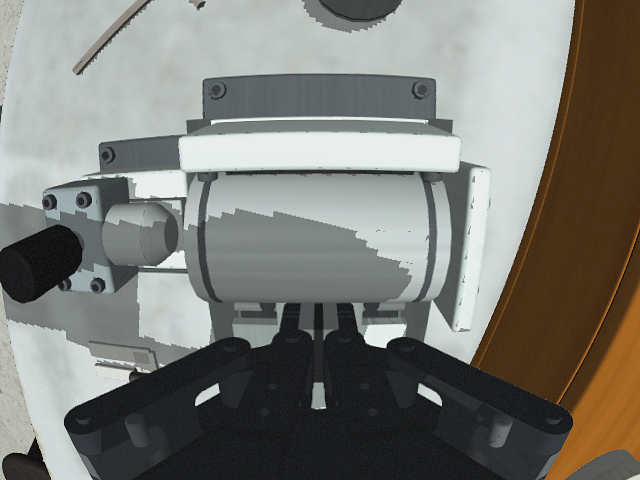

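The roller (rows 172–302) is almost at the white stop (bottom edge about row 172), with the plug at (140, 235) beside its end. I'll push on in small steps until the force rises.

Request:
carry_out --plan '[{"gripper": 0,"x": 0.001,"y": 0,"z": 0,"ax": 0,"ay": 0,"az": 0},{"gripper": 0,"x": 0.001,"y": 0,"z": 0,"ax": 0,"ay": 0,"az": 0},{"gripper": 0,"x": 0,"y": 0,"z": 0,"ax": 0,"ay": 0,"az": 0}]'

```text
time: 14.6
position: [578.0, 89.5, 51.1]
tool_rot: [[-0.233, 0.972, 0.001], [0.972, 0.233, -0.003], [-0.003, 0.0, -1.0]]
contact_force: [1.1, -6.0, 0.9]
gripper_width: -0.002
gripper_force: 3.4
```

Request:
carry_out --plan '[{"gripper": 0,"x": 0.001,"y": 0,"z": 0,"ax": 0,"ay": 0,"az": 0},{"gripper": 0,"x": 0,"y": 0,"z": 0,"ax": 0,"ay": 0,"az": 0}]'

```text
time: 14.85
position: [578.0, 89.5, 51.1]
tool_rot: [[-0.233, 0.972, 0.002], [0.972, 0.233, -0.004], [-0.005, 0.001, -1.0]]
contact_force: [1.2, -9.9, 0.7]
gripper_width: 0.004
gripper_force: 4.7
```

Request:
carry_out --plan '[{"gripper": 0,"x": 0.001,"y": 0,"z": 0,"ax": 0,"ay": 0,"az": 0},{"gripper": 0,"x": 0,"y": 0,"z": 0,"ax": 0,"ay": 0,"az": 0}]'

```text
time: 15.1
position: [578.0, 89.6, 51.1]
tool_rot: [[-0.234, 0.972, 0.002], [0.972, 0.234, -0.006], [-0.006, 0.001, -1.0]]
contact_force: [3.1, -12.0, 0.6]
gripper_width: -0.005
gripper_force: 6.0
```

It's firmly against the stop at 12 N. I'll back off slowly and check by image matching that the roller stays put relative to the stop.

```bash
python3 - <<'E'
from station import *
import cv2
cv2.imwrite("pics/a0.png",grab_frame("wrist")[:,:,::-1])
E
```

Request:
carry_out --plan '[{"gripper": 0,"x": -0.002,"y": 0,"z": 0,"ax": 0,"ay": 0,"az": 0},{"gripper": 0,"x": -0.002,"y": 0,"z": 0,"ax": 0,"ay": 0,"az": 0},{"gripper": 0,"x": -0.001,"y": 0,"z": 0,"ax": 0,"ay": 0,"az": 0},{"gripper": 0,"x": -0.001,"y": 0,"z": 0,"ax": 0,"ay": 0,"az": 0},{"gripper": 0,"x": -0.001,"y": 0,"z": 0,"ax": 0,"ay": 0,"az": 0},{"gripper": 0,"x": -0.001,"y": 0,"z": 0,"ax": 0,"ay": 0,"az": 0},{"gripper": 0,"x": -0.001,"y": 0,"z": 0,"ax": 0,"ay": 0,"az": 0},{"gripper": 0,"x": -0.001,"y": 0,"z": 0,"ax": 0,"ay": 0,"az": 0},{"gripper": 0,"x": -0.001,"y": 0,"z": 0,"ax": 0,"ay": 0,"az": 0},{"gripper": 0,"x": -0.001,"y": 0,"z": 0,"ax": 0,"ay": 0,"az": 0}]'

```text
time: 16.4
position: [579.7, 81.4, 50.9]
tool_rot: [[-0.232, 0.973, 0.0], [0.973, 0.232, 0.0], [-0.0, 0.0, -1.0]]
contact_force: [-0.6, -0.5, 0.8]
gripper_width: -0.001
gripper_force: 0.0
```

```bash
python3 - <<'E'
from h import *
import cv2
go([590,37.5,.2315],[0,54.7,52])
b=grab_frame("wrist")[:,:,::-1].copy();cv2.imwrite("pics/a1.png",b)
a=cv2.imread("pics/a0.png")
for n,(x0,y0,x1,y1) in dict(stop=(180,120,460,165),rollerL=(188,268,260,310),rollerR=(370,268,452,310)).items():
    r=cv2.matchTemplate(b[max(0,y0-60):y1+20,x0-20:x1+20],a[y0:y1,x0:x1],cv2.TM_CCOEFF_NORMED);_,v,_,l=cv2.minMaxLoc(r)
    print(n,v,l[0]-20,l[1]-min(60,y0))
E
```

```text
t 16.4 shift [ 9.57  -0.043 -1.107] turn tool z 0.1413417849273099 F [-0.628 -0.453  0.768] fix pos [ 0.067 45.13  50.893]
stop 0.7665889263153076 1 -28
rollerL 0.9159454703330994 -1 -17
rollerR 0.79114830493927 2 -18
```

The finger backed off about 8 mm with no contact force, and the roller's image moved by about what a still roller would. It has settled roughly 1 mm back, so the dogs hold it. Now retreat, rise, and go round to the knob's outer side.

Request:
carry_out --plan '[{"gripper": 0,"x": -0.005,"y": 0,"z": 0,"ax": 0,"ay": 0,"az": 0},{"gripper": 0,"x": -0.01,"y": 0,"z": -0.005,"ax": 0,"ay": 0,"az": 0},{"gripper": 0,"x": 0,"y": 0,"z": -0.025,"ax": 0,"ay": 0,"az": 0},{"gripper": 0,"x": 0,"y": 0,"z": -0.035,"ax": 0,"ay": 0,"az": 0},{"gripper": 0,"x": 0,"y": 0,"z": -0.025,"ax": 0,"ay": 0,"az": 0},{"gripper": 0,"x": 0.005,"y": -0.02,"z": 0,"ax": 0,"ay": 0,"az": 0},{"gripper": 0,"x": 0.01,"y": -0.03,"z": 0,"ax": 0,"ay": 0,"az": 0},{"gripper": 0,"x": 0.01,"y": -0.03,"z": 0,"ax": 0,"ay": 0,"az": 0},{"gripper": 0,"x": 0.01,"y": -0.03,"z": 0,"ax": 0,"ay": 0,"az": 0},{"gripper": 0,"x": 0.015,"y": -0.025,"z": 0,"ax": 0,"ay": 0,"az": 0},{"gripper": 0,"x": 0.011,"y": -0.01,"z": 0,"ax": 0,"ay": 0,"az": 0},{"gripper": 0,"x": 0,"y": 0,"z": 0,"ax": 0,"ay": 0,"az": 0}]'

```text
time: 17.95
position: [428.1, 92.9, 141.3]
tool_rot: [[-0.233, 0.973, 0.001], [0.973, 0.233, 0.0], [-0.0, 0.001, -1.0]]
contact_force: [-0.2, -0.7, 0.6]
gripper_width: -0.001
gripper_force: 0.0
```

```bash
python3 - <<'E'
from h import *
import cv2
go([590,37.5,.2315],[-145,91,94])
s=get_state();w=dict(p=s["position"],R=s["tool_rot"]);b=grab_frame("wrist")[:,:,::-1].copy();cv2.imwrite("pics/w6.png",b)
for q in(0,5):print(wproj(w,F([590,37.5,.2315],[[-97+q,91,112]])))
# black-knob blob: dark pixels outside gripper
m=((b.max(2)<45)*255).astype(np.uint8);n,_,st,c=cv2.connectedComponentsWithStats(m)
for i in range(1,n):
    if 150<st[i,4]<20000:print(st[i],c[i])
E
```

```text
t 17.95 shift [-0.051 -0.187 47.263] turn tool z 0.1960946718862359 F [-0.151 -0.659  0.623] fix pos [-144.868   91.062  141.263]
[[413.601 282.812]]
[[422.934 282.632]]
[564  71  15  23 188] [570.856  81.617]
```

```bash
python3 - <<'E'
import cv2,numpy as np
b=cv2.imread("pics/w6.png").max(2)
for y in range(240,330,8):print(y,''.join('#' if v<50 else '.' for v in b[y,280:500:3]))
E
```

```text
240 ..........................................................................
248 ..........................................................................
256 .....................................########.............................
264 ....................................############..........................
272 ......................#.............#########..#.#........................
280 .....................................##############.......................
288 ..................................##...###########...........#............
296 ............###..........................#######..........................
304 ..#####.....###....#####..................................................
312 .######.....###.....#####.....................#...........................
320 .######.....###.....######....................#...........................
328 ######......###.....######................................................
```

The knob appears where predicted, with its top near (418, 282). Descend beside it and push along fixture +x (tool +y).

Request:
carry_out --plan '[{"gripper": 0,"x": 0,"y": 0,"z": 0.015,"ax": 0,"ay": 0,"az": 0},{"gripper": 0,"x": 0,"y": 0,"z": 0.02,"ax": 0,"ay": 0,"az": 0},{"gripper": 0,"x": 0,"y": 0,"z": 0.012,"ax": 0,"ay": 0,"az": 0},{"gripper": 0,"x": 0,"y": 0.005,"z": 0,"ax": 0,"ay": 0,"az": 0},{"gripper": 0,"x": 0,"y": 0.005,"z": 0,"ax": 0,"ay": 0,"az": 0},{"gripper": 0,"x": 0,"y": 0.003,"z": 0,"ax": 0,"ay": 0,"az": 0},{"gripper": 0,"x": 0,"y": 0.003,"z": 0,"ax": 0,"ay": 0,"az": 0},{"gripper": 0,"x": 0,"y": 0.003,"z": 0,"ax": 0,"ay": 0,"az": 0},{"gripper": 0,"x": 0,"y": 0.003,"z": 0,"ax": 0,"ay": 0,"az": 0},{"gripper": 0,"x": 0,"y": 0.003,"z": 0,"ax": 0,"ay": 0,"az": 0},{"gripper": 0,"x": 0,"y": 0.003,"z": 0,"ax": 0,"ay": 0,"az": 0},{"gripper": 0,"x": 0,"y": 0.003,"z": 0,"ax": 0,"ay": 0,"az": 0},{"gripper": 0,"x": 0,"y": 0.003,"z": 0,"ax": 0,"ay": 0,"az": 0},{"gripper": 0,"x": 0,"y": 0.003,"z": 0,"ax": 0,"ay": 0,"az": 0}]'

```text
time: 19.75
position: [463.9, 101.3, 93.7]
tool_rot: [[-0.232, 0.973, -0.001], [0.973, 0.232, -0.0], [0.0, -0.001, -1.0]]
contact_force: [-0.7, -0.8, 1.2]
gripper_width: 0.001
gripper_force: 0.8
```

Request:
carry_out --plan '[{"gripper": 0,"x": 0,"y": 0.002,"z": 0,"ax": 0,"ay": 0,"az": 0},{"gripper": 0,"x": 0,"y": 0.002,"z": 0,"ax": 0,"ay": 0,"az": 0},{"gripper": 0,"x": 0,"y": 0.002,"z": 0,"ax": 0,"ay": 0,"az": 0},{"gripper": 0,"x": 0,"y": 0.002,"z": 0,"ax": 0,"ay": 0,"az": 0}]'

```text
time: 20.25
position: [471.7, 103.1, 93.8]
tool_rot: [[-0.232, 0.973, -0.0], [0.973, 0.232, 0.0], [0.0, -0.0, -1.0]]
contact_force: [-2.9, 0.2, 0.3]
gripper_width: 0.0
gripper_force: 0.8
```

```bash
python3 -c "
from h import *
go([590,37.5,.2315],[-92,91,94])"
```

```text
t 20.25 shift [-0.036  8.065 -0.221] turn tool z 0.14207347752216448 F [-2.875  0.193  0.264] fix pos [-100.065   91.016   93.781]
```

Request:
carry_out --plan '[{"gripper": 0,"x": 0,"y": 0.002,"z": 0,"ax": 0,"ay": 0,"az": 0},{"gripper": 0,"x": 0,"y": 0.002,"z": 0,"ax": 0,"ay": 0,"az": 0}]'

```text
time: 20.5
position: [475.6, 104.1, 93.8]
tool_rot: [[-0.232, 0.973, -0.0], [0.973, 0.232, 0.0], [0.0, -0.0, -1.0]]
contact_force: [-2.2, -0.6, -0.1]
gripper_width: -0.001
gripper_force: 0.8
```

Request:
carry_out --plan '[{"gripper": 0,"x": 0,"y": 0.002,"z": 0,"ax": 0,"ay": 0,"az": 0},{"gripper": 0,"x": 0,"y": 0.002,"z": 0,"ax": 0,"ay": 0,"az": 0}]'

```text
time: 20.75
position: [477.8, 104.6, 93.6]
tool_rot: [[-0.232, 0.973, -0.004], [0.973, 0.232, -0.001], [0.0, -0.004, -1.0]]
contact_force: [-7.6, -2.0, 5.6]
gripper_width: -0.003
gripper_force: 3.9
```

Request:
carry_out --plan '[{"gripper": 0,"x": 0,"y": 0.002,"z": 0,"ax": 0,"ay": 0,"az": 0},{"gripper": 0,"x": 0,"y": 0,"z": 0,"ax": 0,"ay": 0,"az": 0}]'

```text
time: 21.0
position: [478.0, 104.6, 93.6]
tool_rot: [[-0.232, 0.973, -0.009], [0.973, 0.232, -0.002], [0.0, -0.009, -1.0]]
contact_force: [-10.0, -3.2, 8.7]
gripper_width: -0.003
gripper_force: 5.1
```

```bash
python3 -c "
from h import *
go([590,37.5,.2315],[-92,91,94])"
```

```text
t 21.0 shift [-0.05   1.639 -0.387] turn tool z 0.1672239067310533 F [-9.99  -3.196  8.67 ] fix pos [-93.642  91.045  93.627]
```

Request:
carry_out --plan '[{"gripper": 0,"x": 0,"y": 0.0015,"z": -0.001,"ax": 0,"ay": 0,"az": 0},{"gripper": 0,"x": 0,"y": 0.0015,"z": 0,"ax": 0,"ay": 0,"az": 0},{"gripper": 0,"x": 0,"y": 0,"z": 0,"ax": 0,"ay": 0,"az": 0}]'

```text
time: 21.38
position: [478.0, 104.7, 93.7]
tool_rot: [[-0.232, 0.972, -0.015], [0.973, 0.232, -0.003], [0.0, -0.015, -1.0]]
contact_force: [-12.9, -3.7, 8.8]
gripper_width: 0.002
gripper_force: 7.2
```

```bash
python3 - <<'E'
from h import *
import cv2
go([590,37.5,.2315],[-92,91,94])
cv2.imwrite("pics/w7.png",grab_frame("wrist")[:,:,::-1])
E
```

```text
t 21.375 shift [-0.118  1.608 -0.327] turn tool z 0.17912429961978832 F [-12.916  -3.718   8.756] fix pos [-93.613  91.113  93.698]
```

It holds hard at the stop. Back off, rise, and look at the result from above.

Request:
carry_out --plan '[{"gripper": 0,"x": 0,"y": -0.005,"z": 0,"ax": 0,"ay": 0,"az": 0},{"gripper": 0,"x": 0,"y": -0.01,"z": 0,"ax": 0,"ay": 0,"az": 0},{"gripper": 0,"x": 0,"y": -0.02,"z": 0,"ax": 0,"ay": 0,"az": 0},{"gripper": 0,"x": 0,"y": 0,"z": -0.03,"ax": 0,"ay": 0,"az": 0},{"gripper": 0,"x": 0,"y": 0,"z": -0.04,"ax": 0,"ay": 0,"az": 0},{"gripper": 0,"x": -0.02,"y": 0.02,"z": -0.02,"ax": 0,"ay": 0,"az": 0},{"gripper": 0,"x": -0.03,"y": 0.03,"z": 0,"ax": 0,"ay": 0,"az": 0},{"gripper": 0,"x": -0.02,"y": 0.03,"z": 0,"ax": 0,"ay": 0,"az": 0},{"gripper": 0,"x": 0,"y": 0.02,"z": 0,"ax": 0,"ay": 0,"az": 0},{"gripper": 0,"x": 0,"y": 0,"z": 0,"ax": 0,"ay": 0,"az": 0}]'

```text
time: 22.68
position: [565.7, 52.9, 185.4]
tool_rot: [[-0.232, 0.973, 0.003], [0.973, 0.232, 0.0], [-0.001, 0.003, -1.0]]
contact_force: [-0.2, 0.4, -0.6]
gripper_width: 0.001
gripper_force: 0.0
```

```bash
python3 - <<'E'
from h import *
import cv2
go([590,37.5,.2315],[-92,91,94])
w=grab_frame("wrist")[:,:,::-1];s=grab_frame("side")[:,:,::-1]
a=cv2.resize(w[60:340,120:520],(800,560),interpolation=cv2.INTER_CUBIC)[:,100:560]
b=cv2.resize(s[180:260,290:370],(340,340),interpolation=cv2.INTER_CUBIC)
o=np.zeros((560,800,3),np.uint8);o[:,:460]=a;o[:340,460:]=b
cv2.imwrite("pics/fin.png",o)
E
```

```text
t 22.675 shift [ 70.602 -71.964  91.188] turn tool z 0.12788969278235574 F [-0.152  0.393 -0.649] fix pos [-20.138  20.61  185.432]
```

View pics/fin.png

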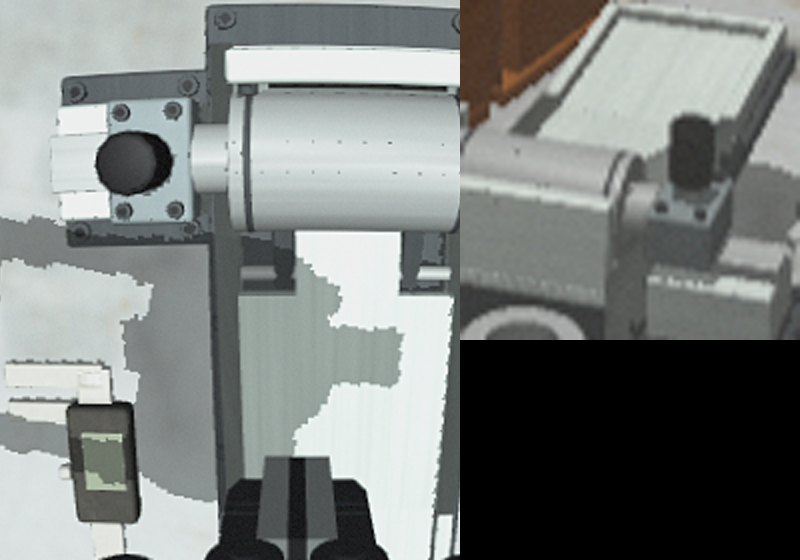

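The roller is at the stop (rows 95–228). The dog slots at (270, 255) and (425, 255) are behind it, and the plug (210, 158) has entered the roller's end.

```bash
python3 -c "
from station import *
print(finish_job())"
```

```text
the job is handed in; nothing more can be done
None
```

The roller was pushed up to the stop with the dogs up behind it, the plug was pushed into its bore until it stopped hard, and the job was handed in at about 23 s.

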